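Pin the kitchen turntable against turning

TASK

Lock the blue turntable so it cannot spin: turn it until the hole in its upright lug lines up with the hole in the metal keeper plate, and push the beech pin along its cradle through both holes until its head is fully home against the ends of the two guide rails. Keep the stacked saucers standing in the middle of the turntable, and leave the spice jar, the rolling pin and the spoon rest where they are.

Things in the scene. Friction and masses are not known exactly. Their poses are not given: they have to be found in the camera images.
- stand: Fixed grey stand carrying everything. Origin on the table under the turntable's axis, z up. The pin cradle runs out from the turntable along the stand's -y; the pin is pushed along +y. Keeper plate from y -138 to -150 mm, 36 mm wide, top at z 85. Cradle top flat at z 51, 60 mm wide, y -150 to -328. Turntable disc: radius 135, top at z 34.
- keeper_hole (a point): Centre of the 23 mm round hole in the upright aluminium keeper plate (12 mm thick), on its outer face (away from the turntable): stand frame (0, -150, 60) mm. The hole runs along the stand's y. Axes parallel to the stand's.
- rail_end (a point): Point at stand (0, -210, 60) mm, on the hole line between the outer ends of the two aluminium guide rails on the cradle. The rails run from the keeper plate (y -150) to here, 12 mm high, 7.5 mm wide, inner faces at x = +-10.7. The pin's head stops against these ends. Axes as the stand's.
- turntable (a joint): Turn (rad) of the blue plastic turntable about the vertical through the stand's origin; 0 = holes in line. Starts +0.5 to +1.2; positive is counter-clockwise from above (lug on the stand's +x side of the keeper). Light friction (0.08 N m, 0.7 N at the lug), stays where left, no click or stop at 0; the pin's tapered nose can nudge the lug the last 3 mm.
- lug_hole (a point): Centre of the 23 mm round hole in the turntable's lug, an upright blue plate on the disc near the rim: 52 mm wide along the rim, 12 mm thick (118 to 130 mm from the axis, 8 mm inside the keeper plate), z 34 to 85 mm. Point 124 mm from the axis, z 60 mm. Axes turn with the turntable: y along the hole towards the axis, x along the rim, z up.
- pin: Loose beech pin, about 50 g, lying in the cradle between the rails, nose 10 to 35 mm short of the keeper. Shaft 18 mm thick, 112 mm long, the last 14 mm tapering to 10 mm, then a block head. Origin on the shaft's axis at the head's front face, at z 60 mm; +y along the shaft to the nose, z up. Fully home the origin is at point rail_end and the nose stands 20 mm past the lug.
- pin_head (a point): Middle of the pin head's back face, where it can be pushed: pin frame (0, -18, 11) mm. The head is a block 44 mm wide (x), 18 mm thick (y), 40 mm high (z -9 to +31 mm in the pin frame), its underside level with the shaft's, sliding on the cradle top. Axes as the pin's.
- pin_tip (a point): End of the pin's nose, on the shaft's axis, 112 mm in front of the pin's origin. Axes as the pin's.
- saucer0: Lowest of three stacked white melamine saucers (rim 124 mm across, the stack 39 mm high) standing loose on the middle of the turntable's disc, up to 12 mm off its axis. Origin: centre of its underside, at z 34 mm.
- saucer1: Middle saucer, 10 mm above the lowest. Origin: centre of its underside.
- saucer2: Top saucer, 20 mm above the lowest. Origin: centre of its underside.
- jar: Amber glass spice jar with a steel screw lid, 54 mm across, 95 mm high, standing on the table just past the turntable on the side away from the cradle (the stand's +y). Origin: centre of its underside.
- rolling_pin: Short beech rolling pin lying on the table past the turntable's +x side, 44 mm thick, 240 mm long along its y; free to roll. Origin: on the table under its middle.
- spoon_rest: Steel spoon rest, a flat tray 88 by 168 mm, 14 mm high, on the table on the stand's +x side beside the cradle. Origin: centre of its underside.
Mind the look-alikes: they are no part of the job. What is shaped like the pin but turquoise is not meant. Leave any green look-alike of the saucer2 alone.

How it is judged (in metres and radians):
On the way:
1. the turntable is turned until the lug's hole lines up with the keeper's (within 0.05 rad) (value of joint turntable between -0.05 and 0.05 rad), for 0.2 s.
At the end, for the whole second after the job is handed in: Turntable within 0.04 rad of 0; pin through keeper and lug, level, its head within 4 mm of the rail ends; saucers still stacked level within 30 mm of the middle of the turntable; all at rest; jar upright; jar, rolling pin and spoon rest within 30 mm of their starts (value of joint turntable between -0.04 and 0.04 rad and x of pin in the frame of stand between -0.005 and 0.005 m and z of pin in the frame of stand between 0.055 and 0.065 m and y of pin in the frame of stand above -0.214 m and x of pin_tip in the frame of lug_hole between -0.007 and 0.007 m and z of pin_tip in the frame of lug_hole between -0.007 and 0.007 m and y of pin_tip in the frame of lug_hole above 0.018 m and angle between the y axis of pin and the y axis of stand, either way round below 0.07 rad and linear speed of pin below 0.01 m/s and linear speed of saucer2 below 0.02 m/s and horizontal distance between each of saucer0, saucer1, saucer2 and stand below 0.03 m and angle between each of saucer0, saucer1, saucer2's own z axis and vertical below 0.15 rad and distance of each of jar, rolling_pin, spoon_rest from where it was at the start of the episode below 0.03 m and angle between jar's own z axis and vertical below 0.2 rad); the robot touches nothing.
It fails at once if a saucer is tipped over (angle between any of saucer0, saucer1, saucer2's own z axis and vertical above 0.5 rad).
It fails at once if the jar is knocked over, or jar, rolling pin or spoon rest is shoved more than 40 mm (angle between jar's own z axis and vertical above 0.6 rad or distance of any of jar, rolling_pin, spoon_rest from where it was at the start of the episode above 0.04 m).
It also fails if it takes over 45 s, if anything falls off the work surface, if the arm or the gripper's body presses on something with over 40 N, if the wrist force passes 120 N, or if a joint passes its speed limit or range.

ROBOT

A 6-joint arm with a two-finger parallel gripper is mounted at the origin on the work surface. World frame = base frame: x ahead of the robot, y to its left, z up, the work surface at z = 0. Lengths are in mm, angles in rad, forces in N, time in s.
With the tool pointing down it reaches from about 300 to 775 mm from the base axis. Payload 14.6 kg.
Tool frame: the origin (TCP) lies midway between the tips of the shut fingers; the grasp point (between the pads) lies grasp_offset behind it (grasp_offset is the distance from the TCP to the grasp point, in mm); z points along the fingers, y is the line along which they close (so a half turn about z gives the same grasp; the last joint's range is limited). The gripper opens to 94 mm and grips with 3 to 60 N. Pads are 16 mm wide; open, the fingers measure 119 mm over their backs; the gripper's body (75 mm by 177 mm) begins 78 mm behind the grasp point.
Start: joints at [-1.199, 0.3, 1.521, -0, 1.321, -0.067], TCP at [233.661, -497.887, 205.446] pointing down, gripper open.
Joint ranges: [-3.03, 3.03], [-0.79, 2.21], [0.23, 2.52], [-1.04, 4.18], [0, 3.07], [-2.55, 2.55]. Speed limits (rad/s): [2.22, 2.22, 2.57, 3.14, 3.14, 3.14].

INTERFACE

Orientations are given as [roll, pitch, yaw] about the fixed x, y, z axes, in that order (R = Rz(yaw) Ry(pitch) Rx(roll)).
In Python, from cell import * gives the robot as it stands. The module is installed in compiled form; this text tells all that it offers.
- The arm moves only by the shell command python3 -m jog 'ROWS' [FORCE]. ROWS is JSON, a list of rows, each a list of 3 entries, a list of its own where there are three numbers: the finger opening in mm, from 0 to 94, then the shift along the tool's x, y, z in units of 50 mm (1.0 is 50 mm), then the turn about the tool's z in units of 180 degrees (1.0 is 180 degrees). In form: [[fingers, [dx, dy, dz], twist], ...]. A call has 1 to 20 rows; each row shifts and turns the commanded pose from where the row before left it, along the tool's axes as they then stand; what a row does not reach is not made up. A row lasts 1/10 s, in which the tool goes at most 50 mm and 8.59 degrees, less where a joint would pass 70% of its speed; a pose out of reach is approached as far as the arm can. A call with a number of a shift or a turn outside -1 to 1 is refused whole. A call with a gripper value outside its range is refused whole. The fingers move at their own pace and stop on an object; FORCE is the grip in N (left out, the last holds). Time passes only in rows, so rows that do not move let the fingers close. It gives the time, the measured TCP pose, the force, the opening and the grip force at its end, in the units of the state.
- read_state(): the state, without advancing time (a new reading comes with each control period).
- camera(name): name is "scene" or "top" or "wrist"; returns the picture (480x640x3 uint8, red, green, blue); there is no depth.
- calibration(name): a dict with "mtx" (3x3 intrinsics, pixels), "distortion" ([k1, k2, p1, p2, k3] as OpenCV has them; the pictures are not rectified), "cam_to_world" (4x4, takes a point from camera to world coordinates); the wrist camera has in their place "hand_eye" (4x4, takes a point from camera to tool coordinates, whose origin is the TCP and whose axes are the flange's). Camera axes: x right, y down, z forward; pixel columns grow to the right and rows downward; lengths in mm; the calibration is good to about 2 mm. A picture is of the moment at which its call begins: read the wrist's pose just before it. calibration takes no time and is no camera call.
- sign_off(): hands the job in; it is judged then, once.
Trained networks look in the newest picture that a camera, given by its name, has taken for a name from the list of things; names that differ only in an ending like _2 or _b are one class to them, and where a whole thing is asked for, a point or a joint stands for the part that bears it (a point fixed in the world has none). Each returns a list of dicts, best first, with "conf" (0 to 1); they miss things now and then, are a little off and sometimes report something else, mostly with a low value. They report only what shows in the picture. A call takes as long as a camera call. They do not tell look-alikes from the thing itself.
- regions_of(camera, query): "pixels" (480x640 bool, what is visible of it) and "rect" ([centre column, centre row, width, height] in pixels, round what is visible of it).
The state is a dict: "clock": time; "joints": joint angles; "qd": joint speeds; "effort": joint torques, N m; "eef_pos": TCP position; "eef_rot": TCP orientation; "wrist_force": force on the tool from outside, world axes, zero at the start; "moment": the same for the moment, N m; "finger_gap": finger opening in mm; "finger_force": force on a finger pad.
Only numpy, scipy, OpenCV 4.12 (cv2) and the standard library are available. Lean on these libraries where they do the work, as an engineer would, in place of code of your own. Each camera call takes 0.05 s, during which the arm holds its last target. There are 200 camera calls.

## Working session

There is one attempt and no reset: what is moved stays moved. The work goes in short steps, Python scripts to look and compute and a shell command to move; the robot and the scene stay as the last step left them, time stands still between calls to the robot, and variables do not carry over. Pictures are saved under pics/ and viewed, at most 10 in all, crops included, and the job is handed in when it is done.

```bash
mkdir -p pics
cat > h.py <<'E'
from cell import *
import numpy as np, cv2
from scipy.spatial.transform import Rotation as R
def pose(s=None):
    s=s or read_state(); T=np.eye(4); T[:3,:3]=R.from_euler('xyz',s['eef_rot']).as_matrix(); T[:3,3]=s['eef_pos']; return T
def cam(name,T=None):
    c=calibration(name); M=np.array(c['cam_to_world']) if 'cam_to_world' in c else (pose() if T is None else T)@np.array(c['hand_eye'])
    return np.array(c['mtx']),np.array(c['distortion']),M
def px2w(C,uv,z):
    K,d,M=C; p=cv2.undistortPoints(np.array(uv,float).reshape(-1,1,2),K,d).reshape(-1,2)
    r=np.c_[p,np.ones(len(p))]@M[:3,:3].T; t=(z-M[2,3])/r[:,2]; return M[:3,3]+r*t[:,None]
def w2px(C,P):
    K,d,M=C; W=np.linalg.inv(M); return cv2.projectPoints(np.array(P,float).reshape(-1,1,3),cv2.Rodrigues(W[:3,:3])[0],W[:3,3],K,d)[0].reshape(-1,2)
def save(n,im): cv2.imwrite('pics/'+n,im[...,::-1])
E
python3 - <<'E'
from h import *
np.set_printoptions(precision=1,suppress=True)
a=camera('top');b=camera('scene');save('top.png',a);save('scene.png',b)
C=cam('top')
for n,z in [('stand',20),('turntable',34),('lug_hole',85),('pin',60),('saucer2',70),('jar',95),('rolling_pin',22),('spoon_rest',10)]:
    for r in regions_of('top',n)[:2]:
        print(n,round(r['conf'],2),np.array(r['rect']),px2w(C,r['rect'][:2],z)[0])
print(C[2]); print(read_state())
E
```

```text
stand 0.66 [345.6 300.7 228.3 139.4] [529.8 -29.4  20. ]
stand 0.35 [298.  302.1 133.4 136.3] [528.   65.5  20. ]
turntable 0.89 [297.9 299.8 137.5 143.7] [531.4  65.2  34. ]
lug_hole 0.97 [298.1 298.1 134.5 135.7] [530.1  62.8  85. ]
pin 0.81 [421.3 259.2  61.4  30.1] [ 605.5 -176.7   60. ]
pin 0.67 [344.9 300.4 231.8 139.5] [527.1 -25.6  60. ]
saucer2 0.82 [119.2 284.3  63.3  60.4] [559.7 410.3  70. ]
saucer2 0.56 [300.1 296.8  66.1  68.1] [533.9  59.6  70. ]
jar 0.8 [187.1 324.4  38.3  33.3] [482.1 266.5  95. ]
jar 0.22 [300.3 298.9 143.2 142.6] [527.7  58.4  95. ]
rolling_pin 0.9 [256.4 215.5 112.9  30.2] [706.4 150.8  22. ]
spoon_rest 0.68 [394.1 203.8  86.1  66.5] [ 732.8 -136.3   10. ]
[[ -0.   -1.    0.2 450.6]
 [ -1.    0.   -0.   28.9]
 [  0.   -0.2  -1.  968.7]
 [  0.    0.    0.    1. ]]
{'clock': 0.5, 'joints': array([-1.2,  0.3,  1.5, -0. ,  1.3, -0.1]), 'qd': array([-0., -0.,  0., -0.,  0., -0.]), 'effort': array([  0. , -53.1, -35.3,   0.1,   0. ,  -0. ]), 'eef_pos': array([ 233.6, -497.9,  205.4]), 'eef_rot': array([-3.1,  0. ,  0.4]), 'wrist_force': array([ 0.1,  0.5, -0.2]), 'moment': array([-0.,  0., -0.]), 'finger_force': 0.0, 'finger_gap': 93.73546485894332}
```

View pics/top.png

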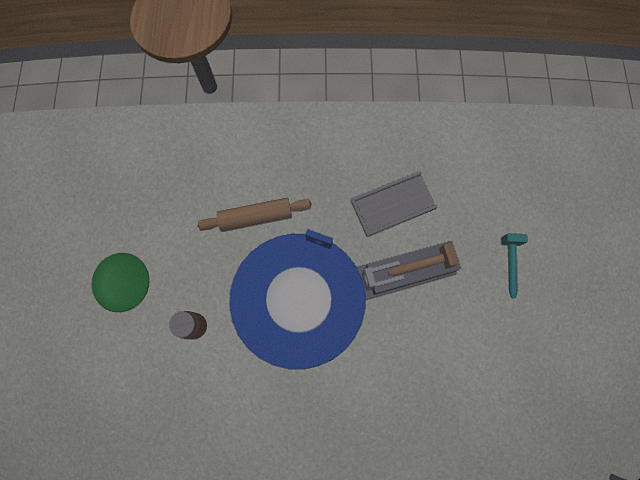

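View pics/scene.png

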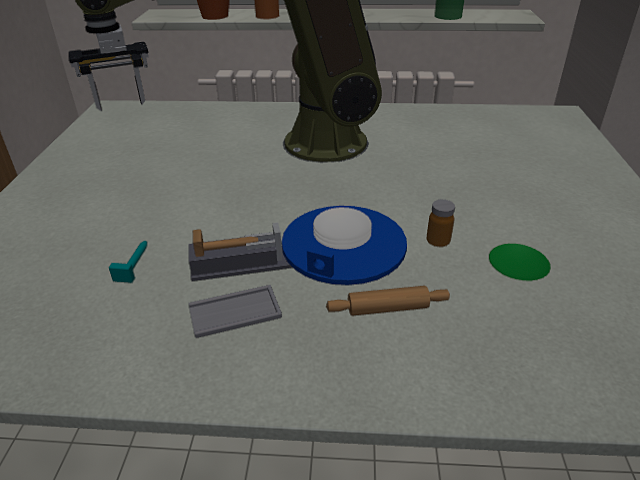

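The top view shows the turntable centre at about (298,300), its lug at (319,239), the keeper near (368,279) and the pin head at (451,255). The turquoise pin (513,265) and the green saucer (120,282) are decoys. Next I'll fit the stand pose and check it with an overlay.

```bash
cat > fit.py <<'E'
from h import *
from scipy.optimize import least_squares
np.set_printoptions(precision=2,suppress=True)
a=cv2.imread('pics/top.png')[...,::-1]; C=cam('top')
hsv=cv2.cvtColor(a,cv2.COLOR_RGB2HSV); m=cv2.inRange(hsv,(105,120,60),(130,255,255))
cnt=max(cv2.findContours(m,0,1)[0],key=cv2.contourArea)[:,0]
P=px2w(C,cnt,34)[:,:2]
f=least_squares(lambda c:np.hypot(*(P-c).T)-135,[530,65],loss='soft_l1',f_scale=2); ax=f.x
mh=cv2.inRange(hsv,(8,90,60),(20,255,255)); 
sel=np.zeros_like(mh); sel[235:285,385:470]=mh[235:285,385:470]
ce=px2w(C,[[456,243],[461,268]],51)[:,:2]; e=ce.mean(0)
print('axis',ax,np.median(abs(f.fun)),'end',ce,np.linalg.norm(e-ax))
v=(ax-e)/np.linalg.norm(ax-e); yaw=np.arctan2(v[1],v[0])-np.pi/2
S=np.eye(4);S[:3,:3]=R.from_euler('z',yaw).as_matrix();S[:2,3]=ax
lug=px2w(C,[[320,238]],85)[0,:2]-ax; th=np.arctan2(lug[1],lug[0])-np.arctan2(-v[1],-v[0])
print('yaw',yaw,'theta',th,np.linalg.norm(lug))
head=px2w(C,[[457.5,242.5],[460,264],[443,245],[445,266]],91); Si=np.linalg.inv(S)
print('head in stand',head@Si[:3,:3].T+Si[:3,3])
np.save('S.npy',S)
im=cv2.resize(a,None,fx=4,fy=4,interpolation=cv2.INTER_CUBIC)
def dr(pts,col,T=S):
    q=w2px(C,np.array(pts)@T[:3,:3].T+T[:3,3]); cv2.polylines(im,[np.int32(q*4+2)],True,col,1)
dr([[30,-328,51],[30,-150,51],[-30,-150,51],[-30,-328,51]],(255,0,0))
dr([[18,-138,85],[18,-150,85],[-18,-150,85],[-18,-138,85]],(255,255,0))
L=S.copy();L[:3,:3]=R.from_euler('z',yaw+th).as_matrix()
dr([[26,-118,85],[26,-130,85],[-26,-130,85],[-26,-118,85]],(0,255,0),L)
save('ov.png',np.ascontiguousarray(im[880:1300,1160:1880]))
E
python3 fit.py
```

```text
axis [532.94  66.95] 2.871988537686647 end [[ 639.13 -250.77]
 [ 588.57 -257.7 ]] 331.2140316786824
yaw 0.24677123921223454 theta 0.9311647028172346 120.21192496188232
head in stand [[  20.57 -323.34   91.  ]
 [ -20.33 -315.28   91.  ]
 [  23.04 -294.51   91.  ]
 [ -16.59 -286.07   91.  ]]
```

View pics/ov.png

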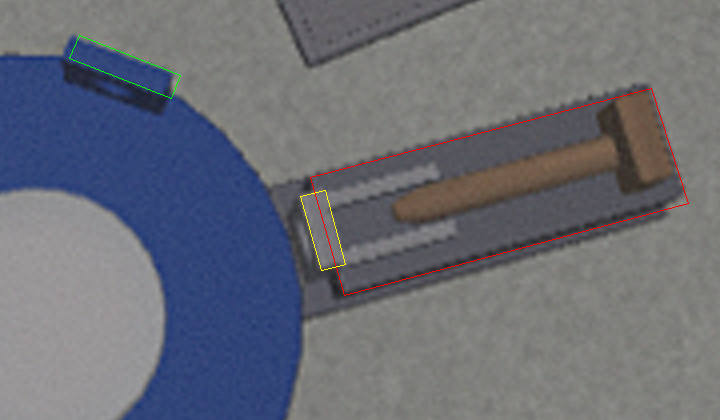

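The overlay fits to within a few mm: yaw is about 0.25 and theta about 0.93. The plan is to straddle the lug tangentially and drag it round. Working out the approach move now.

```bash
cat > go.py <<'E'
from h import *
import sys
np.set_printoptions(precision=3,suppress=True)
# go.py x y z yaw : shift in present tool axes (units of 50) and twist (units of 180deg)
def need(p,yaw):
    T=pose(); d=T[:3,:3].T@(np.array(p)-T[:3,3])/50
    y=np.arctan2(T[1,0],T[0,0]); t=-((yaw-y+np.pi)%(2*np.pi)-np.pi)/np.pi
    return d,t
if __name__=='__main__':
    v=list(map(float,sys.argv[1:])); d,t=need(v[:3],v[3]); print('shift',d,'twist',t)
E
python3 - <<'E'
from h import *; import cell
s=read_state(); print(s['eef_rot'],s['joints'],[ (n,getattr(cell,n)) for n in dir(cell) if 'grasp' in n])
E
python3 go.py 647 19 220 2.749
```

```text
[-3.14153312e+00  3.74159269e-05  4.38809034e-01] [-1.19859271e+00  2.99918046e-01  1.52104557e+00 -4.26215343e-05
  1.32068595e+00 -6.65948677e-02] [('grasp_offset', 18.8)]
shift [11.876 -5.846 -0.292] twist -0.7353566233121137
```

```bash
python3 -m jog '[[94,[0.74,-0.36,0],0],[94,[0.74,-0.36,0],0],[94,[0.74,-0.36,0],0],[94,[0.74,-0.36,0],0],[94,[0.74,-0.36,0],0],[94,[0.74,-0.36,0],0],[94,[0.74,-0.36,0],0],[94,[0.74,-0.36,0],0],[94,[0.74,-0.36,0],0],[94,[0.74,-0.36,0],0],[94,[0.74,-0.36,0],0],[94,[0.74,-0.36,0],0],[94,[0.74,-0.36,0],0],[94,[0.74,-0.36,0],0],[94,[0.74,-0.36,0],0],[94,[0.74,-0.36,0],0]]'
python3 -m jog '[[94,[0,0,0],-0.046],[94,[0,0,0],-0.046],[94,[0,0,0],-0.046],[94,[0,0,0],-0.046],[94,[0,0,0],-0.046],[94,[0,0,0],-0.046],[94,[0,0,0],-0.046],[94,[0,0,0],-0.046],[94,[0,0,0],-0.046],[94,[0,0,0],-0.046],[94,[0,0,0],-0.046],[94,[0,0,0],-0.046],[94,[0,0,0],-0.046],[94,[0,0,0],-0.046],[94,[0,0,0],-0.046],[94,[0,0,0],-0.046],[94,[0,0,0],0]]'
python3 - <<'E'
from h import *
T=pose(); a=camera('wrist'); save('w1.png',a)
C=cam('wrist',T); np.save('T1.npy',T)
np.set_printoptions(precision=1,suppress=True)
print(C[2]); print(T)
for r in regions_of('wrist','lug_hole')[:2]: print(r['conf'],r['rect'],px2w(C,r['rect'][:2],85))
E
python3 go.py 647 19 100 2.749
```

```text
clock: 2.1
eef_pos: [648.1, 15.8, 205.4]
eef_rot: [3.142, -0.0, 0.439]
wrist_force: [1.1, -0.3, -0.2]
finger_gap: 93.9
finger_force: 0.0
clock: 3.8
eef_pos: [647.2, 14.3, 205.4]
eef_rot: [-3.142, -0.0, 2.753]
wrist_force: [-0.9, 0.0, -0.5]
finger_gap: 93.9
finger_force: 0.0
[[  0.4   0.9   0.3 568.9]
 [  0.9  -0.4  -0.1  45.3]
 [ -0.    0.3  -1.  384.1]
 [  0.    0.    0.    1. ]]
[[ -0.9   0.4  -0.  647.2]
 [  0.4   0.9   0.   14.3]
 [  0.   -0.   -1.  205.4]
 [  0.    0.    0.    1. ]]
0.77 [324.1, 120.7, 339.1, 241.4] [[570.3  51.9  85. ]]
shift [0.04  0.084 2.108] twist -0.0007832322341482318
```

View pics/w1.png

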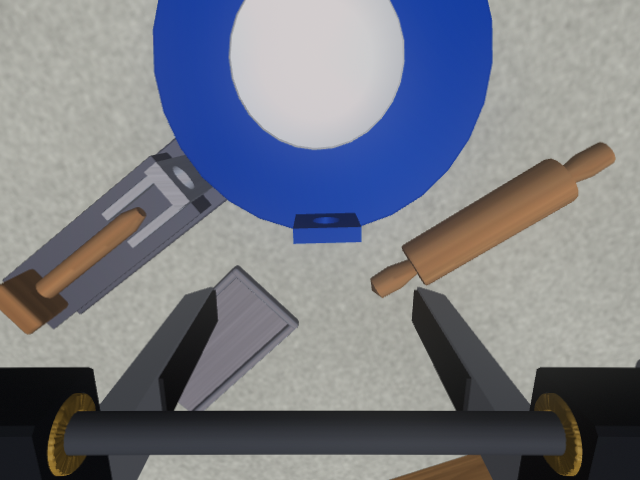

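The wrist view shows the lug top face centred at about (327,235), the keeper at (177,175), the pin nose at (138,213) and the head at (30,305). The rolling pin's near end is at (375,287).

```bash
cat > r.py <<'E'
from h import *
from scipy.optimize import least_squares
np.set_printoptions(precision=1,suppress=True)
T=np.load('T1.npy'); C=cam('wrist',T); a=cv2.imread('pics/w1.png')[...,::-1]
m=cv2.inRange(cv2.cvtColor(a,cv2.COLOR_RGB2HSV),(105,120,60),(130,255,255))
cnt=max(cv2.findContours(m,0,1)[0],key=cv2.contourArea)[:,0]
cnt=cnt[(cnt[:,1]>2)&((cnt[:,0]<285)|(cnt[:,0]>370))&((cnt[:,0]<225)|(cnt[:,0]>410)|(cnt[:,1]>155))]
P=px2w(C,cnt,34)[:,:2]
f=least_squares(lambda c:np.hypot(*(P-c).T)-135,[533,67],loss='soft_l1',f_scale=1); ax=f.x
print('axis',ax,np.median(abs(f.fun)))
q=px2w(C,[[293,228],[361,226.5],[361,242],[294,243.5]],85)[:,:2];c=q.mean(0)
print('lug',q,c,np.hypot(*(c-ax)),'ang',np.arctan2(*(c-ax)[::-1]))
print('rp',px2w(C,[[375,287],[405,250]],22),'keeper/rail',px2w(C,[[160,155],[190,203]],85))
print('tool frame lug', (T[:3,:3].T@(np.r_[c,45]-T[:3,3])))
S=np.load('S.npy')
# outer edges of cradle top in wrist
k=px2w(C,[[160,153],[150,158]],85); print(k)
E
python3 r.py
python3 - <<'E'
import cv2
a=cv2.imread('pics/w1.png')[130:340,0:240]; cv2.imwrite('pics/w1c.png',cv2.resize(a,None,fx=2.8,fy=2.8,interpolation=2))
E
```

```text
axis [529.8  67.6] 1.2731059376961582
lug [[633.4   1.2]
 [651.8  49.2]
 [663.3  45. ]
 [645.   -2.9]] [648.4  23.1] 126.69418572814374 ang -0.3590256659521948
rp [[730.3  41.7  22. ]
 [705.9  80.1  22. ]] keeper/rail [[547.7 -65.9  85. ]
 [586.9 -62.1  85. ]]
tool frame lug [  2.2   8.6 160.4]
[[546.4 -65.2  85. ]
 [546.8 -73.5  85. ]]
```

View pics/w1c.png

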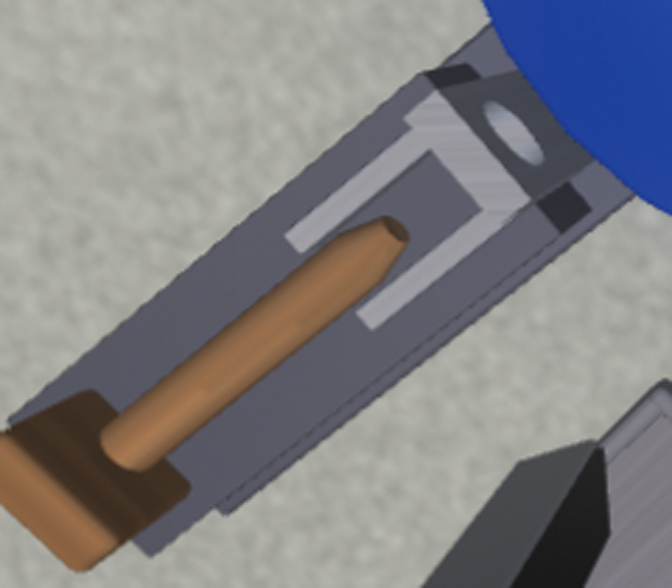

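```bash
cat >> r.py <<'E'
print('-----')
sc=lambda p:np.array(p)/2.8+[0,130]
k=px2w(C,sc([[440,90],[405,118],[490,215],[533,197]]),85)[:,:2]; r=px2w(C,sc([[295,245],[365,322]]),63)[:,:2]
cr=px2w(C,sc([[10,420],[150,556]]),51)[:,:2]; n=px2w(C,sc([[395,232]]),60)[0,:2]
print(k,np.linalg.norm(k[1]-k[2]),np.linalg.norm(r[0]-r[1]),np.linalg.norm(cr[0]-cr[1]))
for nm,p in [('keeper',k.mean(0)),('rail',r.mean(0)),('cradle',cr.mean(0)),('nose',n)]:
    d=p-ax; print(nm,p,np.hypot(*d),'yaw %.3f'%(np.arctan2(d[1],d[0])+np.pi/2))
d=r.mean(0)-k.mean(0); print('yaw dir %.3f'%(np.arctan2(d[1],d[0])+np.pi/2))
E
python3 r.py | sed -n '/---/,$p'; python3 go.py 648 22 50 2.78
```

```text
-----
[[551.4 -70.2]
 [554.2 -82. ]
 [585.2 -73.7]
 [585.2 -60.9]] 32.07309157214621 28.677130713101796 58.443229489749356
keeper [569.  -71.7] 144.75987089534962 yaw 0.275
rail [ 587.  -134.7] 210.31759474644255 yaw 0.276
cradle [ 616.8 -248.1] 327.5525450798357 yaw 0.269
nose [ 580.7 -111.3] 186.07645726843487 yaw 0.277
yaw dir 0.278
shift [0.044 0.147 3.108] twist -0.010650838705845645
```

```bash
python3 go.py 645 24 48 2.783
python3 -m jog '[[94,[0.05,0.09,0.5],-0.01],[94,[0.05,0.09,0.7],0],[94,[0,0,0.7],0],[94,[0,0,0.6],0],[94,[0,0,0.4],0],[94,[0,0,0.25],0],[94,[0,0,0],0]]'
python3 go.py 645 24 48 2.783
```

```text
shift [0.115 0.161 3.148] twist -0.011605768364397053
clock: 4.6
eef_pos: [645.2, 24.6, 46.5]
eef_rot: [-3.141, -0.002, 2.78]
wrist_force: [-0.3, -1.1, 0.1]
finger_gap: 94.1
finger_force: 0.0
shift [-0.    -0.012 -0.03 ] twist -0.0008496277012791352
```

```bash
python3 -m jog '[[70,[0,0,0],0],[50,[0,0,0],0],[48,[0,0,0],0],[48,[0,0,0],0],[48,[0,0,0],0],[48,[0,0,0],0]]' 4
```

```text
clock: 5.2
eef_pos: [645.9, 24.5, 48.1]
eef_rot: [3.141, 0.0, 2.782]
wrist_force: [-0.1, 0.2, 1.9]
finger_gap: 52.1
finger_force: 4.0
```

Gripped at 52 mm, as expected. Now sweep clockwise.

```bash
python3 -m jog '[[48,[0.002,-0.074,0],0.0095],[48,[0.0044,-0.1475,0],0.0191],[48,[0.0044,-0.1475,0],0.0191],[48,[0.0044,-0.1475,0],0.0191],[48,[0.0044,-0.1475,0],0.0191],[48,[0.0044,-0.1475,0],0.0191],[48,[0.0044,-0.1475,0],0.0191],[48,[0.0044,-0.1475,0],0.0191],[48,[0.0044,-0.1475,0],0.0191],[48,[0.0044,-0.1475,0],0.0191],[48,[0.0044,-0.1475,0],0.0191],[48,[0.0044,-0.1475,0],0.0191],[48,[0.0044,-0.1475,0],0.0191],[48,[0.0044,-0.1475,0],0.0191],[48,[0.002,-0.074,0],0.0095],[48,[0,0,0],0]]'
python3 - <<'E'
from h import *
T=pose(); p=T[:2,3]-[529.8,67.6]; th=np.arctan2(p[1],p[0])+np.pi/2-.272
y=np.arctan2(T[1,0],T[0,0]); print(th,np.hypot(*p), 'yaw-based',y-np.pi+np.pi/2-.272)
E
python3 go.py 562.7 -50.9 48 1.843
```

```text
clock: 6.8
eef_pos: [574.7, -46.5, 48.0]
eef_rot: [-3.141, -0.001, 1.94]
wrist_force: [-0.8, 4.9, 1.9]
finger_gap: 52.1
finger_force: 4.0
0.10274153114964069 122.59385869121249 yaw-based 0.09689740982121364
shift [ 0.004 -0.255  0.   ] twist 0.030778572296959558
```

```bash
python3 -m jog '[[48,[0.003,-0.087,0],0.0105],[48,[0.003,-0.087,0],0.0105],[48,[0,-0.08,0],0.01],[48,[0,0,0],0],[48,[0,0,0],0]]'
python3 - <<'E'
from h import *
T=pose(); p=T[:2,3]-[529.8,67.6]; print(np.arctan2(p[1],p[0])+np.pi/2-.272,np.hypot(*p))
np.save('T2.npy',T); a=camera('wrist'); save('w2.png',a)
E
```

```text
clock: 7.3
eef_pos: [562.9, -50.4, 48.0]
eef_rot: [-3.141, -0.001, 1.843]
wrist_force: [-1.3, 5.1, 1.9]
finger_gap: 52.0
finger_force: 4.0
0.001437405317864071 122.53887739721333
```

View pics/w2.png

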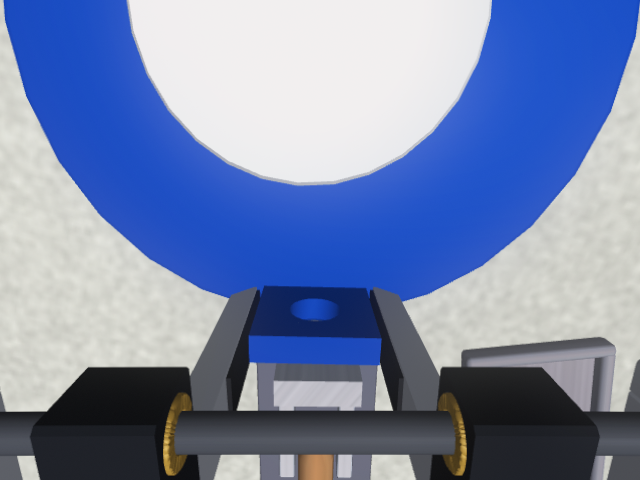

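The lug's outer edge is centred at column 314.5 and the keeper at 317.5, about 1 mm apart, so the holes are in line. Now release, lift and move behind the pin head.

```bash
python3 -m jog '[[56,[0,0,0],0],[66,[0,0,0],0],[66,[0,0,0],0],[66,[0,0,-0.4],0],[66,[0,0,-0.8],0],[66,[0,0,-0.8],0],[0,[-0.45,0,-0.2],0],[0,[-0.8,0,0],0],[0,[-0.9,0,0],0],[0,[-0.9,0,0],0],[0,[-0.9,0,0],0],[0,[-0.5,0,0],0],[0,[0,0,0],0]]'
python3 go.py 622.5 -265.7 58 1.843
python3 - <<'E'
from h import *
np.set_printoptions(precision=1,suppress=True)
T=pose(); a=camera('wrist'); save('w3.png',a); np.save('T3.npy',T)
C=cam('wrist',T)
for r in regions_of('wrist','pin')[:2]: print(r['conf'],r['rect'])
a=camera('top'); save('top2.png',a)
E
```

```text
clock: 8.65
eef_pos: [623.3, -268.2, 157.0]
eef_rot: [-3.141, -0.0, 1.842]
wrist_force: [-0.2, 0.3, 0.6]
finger_gap: 13.6
finger_force: 0.0
shift [ 0.051 -0.001  1.981] twist -0.00041694253586038396
0.78 [315.1, 103.7, 75.3, 207.3]
0.78 [254.6, 354.0, 150.5, 86.2]
```

View pics/w3.png

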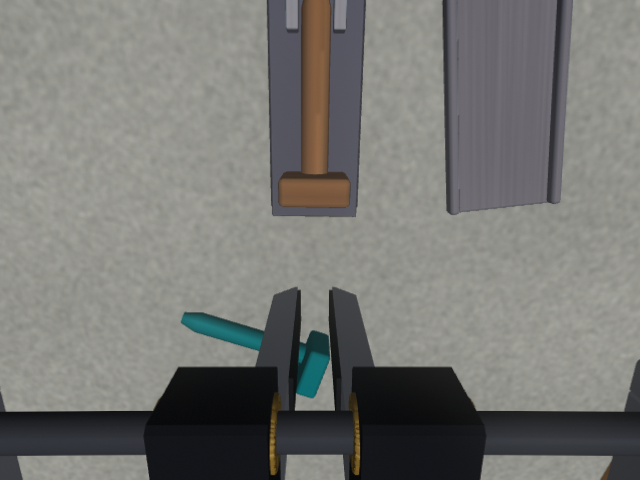

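The head top is centred at (315,192), in line with the fingers, and its back edge is at row 207. The turquoise decoy lies low behind the cradle.

Run:
```python
from h import *
np.set_printoptions(precision=1,suppress=True)
T=np.load('T3.npy');C=cam('wrist',T)
for uv,z in [((315,208),91),((315,178),91),((280,193),91),((350,193),91),((315,216),51),((292,30),63),((340,30),63),((300,300),157)]:
    p=px2w(C,[uv],z)[0]; print(uv,p,(T[:3,:3].T@(p-T[:3,3]))[:2])
```

```text
(315, 208) [ 613.8 -236.2   91. ] [33.3 -0.5]
(315, 178) [ 608.9 -218.7   91. ] [51.5 -0.5]
(280, 193) [ 591. -233.   91.] [ 42.5 -21.7]
(350, 193) [ 631.7 -221.7   91. ] [42.5 20.6]
(315, 216) [ 617.6 -249.7   51. ] [19.3 -0.4]
(292, 30) [ 572.9 -140.6   63. ] [136.4 -14.3]
(340, 30) [ 600.8 -132.9   63. ] [136.4  14.6]
(300, 300) [ 615.2 -268.2  157. ] [ 2.2 -7.8]
```

```bash
python3 -m jog '[[0,[0,0,0.5],0],[0,[0,0,0.7],0],[0,[0,0,0.5],0],[0,[0,0,0.26],0],[0,[0,0,0],0]]'
```

```text
clock: 9.3
eef_pos: [623.1, -263.8, 58.7]
eef_rot: [-3.14, -0.002, 1.846]
wrist_force: [0.5, -0.3, -0.2]
finger_gap: 0.9
finger_force: 0.0
```

```bash
python3 -m jog '[[0,[0.15,0,0],0],[0,[0.15,0,0],0],[0,[0.15,0,0],0],[0,[0.15,0,0],0],[0,[0.15,0,0],0],[0,[0.15,0,0],0],[0,[0.15,0,0],0],[0,[0.15,0,0],0],[0,[0.15,0,0],0],[0,[0,0,0],0]]'
python3 -m jog '[[0,[0.08,0,0],0],[0,[0.08,0,0],0],[0,[0,0,0],0]]'
python3 go.py 593 -159.7 58 1.843
```

```text
clock: 10.3
eef_pos: [605.1, -198.9, 59.9]
eef_rot: [-3.141, -0.0, 1.846]
wrist_force: [-0.1, 0.3, -0.5]
finger_gap: 0.6
finger_force: 0.0
clock: 10.6
eef_pos: [603.0, -191.8, 59.9]
eef_rot: [-3.141, -0.0, 1.845]
wrist_force: [0.1, 0.3, 0.8]
finger_gap: 0.1
finger_force: 0.0
shift [ 0.673 -0.018  0.038] twist 0.000787374184391931
```

```bash
python3 -m jog '[[0,[0.08,0,0],0],[0,[0.08,0,0],0],[0,[0.08,0,0],0],[0,[0.08,0,0],0],[0,[0,0,0],0]]'
python3 -m jog '[[0,[0.08,0,0],0],[0,[0.08,0,0],0],[0,[0.06,0,0],0],[0,[0,0,0],0]]'
python3 go.py 593 -159.7 58 1.843
python3 - <<'E'
from h import *
T=pose(); np.save('T4.npy',T); save('w4.png',camera('wrist'))
E
```

```text
clock: 11.1
eef_pos: [598.6, -176.3, 60.0]
eef_rot: [-3.141, -0.0, 1.846]
wrist_force: [0.1, -0.4, 0.6]
finger_gap: 1.0
finger_force: 0.0
clock: 11.5
eef_pos: [595.7, -165.8, 60.0]
eef_rot: [-3.142, -0.0, 1.846]
wrist_force: [-0.4, -0.3, 0.4]
finger_gap: 0.3
finger_force: 0.0
shift [ 0.132 -0.019  0.04 ] twist 0.0008414858779127258
```

View pics/w4.png

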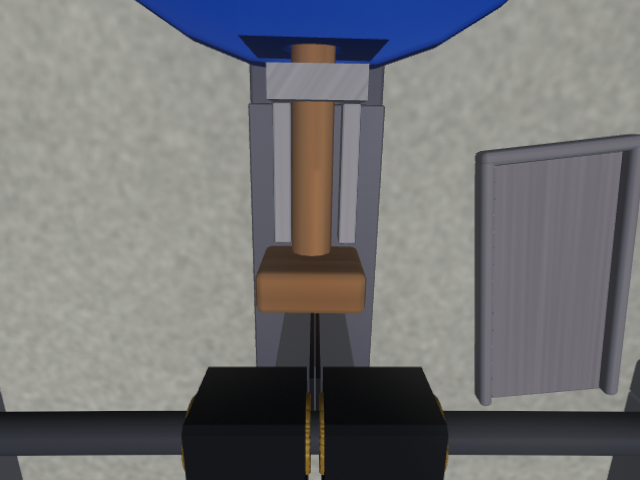

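The pin is through the keeper and entering the lug. The head front, near row 250, is still a few mm from the rail ends at row 243. I'll push on in small steps until the force rises.

```bash
python3 -m jog '[[0,[0.05,0,0],0],[0,[0.05,0,0],0],[0,[0,0,0],0]]' | grep -E 'pos|force'
python3 -m jog '[[0,[0.03,0,0],0],[0,[0,0,0],0]]'| grep -E 'pos|force'
```

```text
eef_pos: [594.5, -161.7, 60.1]
wrist_force: [0.6, -4.3, 0.3]
finger_force: 1.8
eef_pos: [594.5, -161.5, 60.3]
wrist_force: [3.6, -10.4, -1.2]
finger_force: 5.9
```

```bash
python3 -m jog '[[0,[0.04,0,0],0],[0,[0,0,0],0]]'| grep -E 'pos|force'
python3 -m jog '[[0,[-0.3,0,0],0],[0,[-0.6,0,0],0],[0,[-0.4,0,-0.5],0],[0,[0,0,-0.9],0],[0,[0,0,-0.9],0],[0,[0,0,0],0]]'| grep -E 'pos|force'
python3 - <<'E'
from h import *
np.set_printoptions(precision=1,suppress=True)
T=pose(); a=camera('wrist'); C=cam('wrist',T); np.save('T5.npy',T)
b=camera('scene'); c=cv2.resize(b[190:310,180:420],None,fx=2.5,fy=2.5,interpolation=2)
save('w5.png',np.vstack([a[:340],np.pad(c[:,:600],((0,0),(0,40),(0,0)))])[:600])
E
```

```text
eef_pos: [594.5, -161.3, 60.6]
wrist_force: [6.4, -21.7, -4.9]
finger_force: 11.6
eef_pos: [613.1, -221.6, 181.7]
wrist_force: [0.5, 0.2, 0.2]
finger_force: 0.0
```

View pics/w5.png

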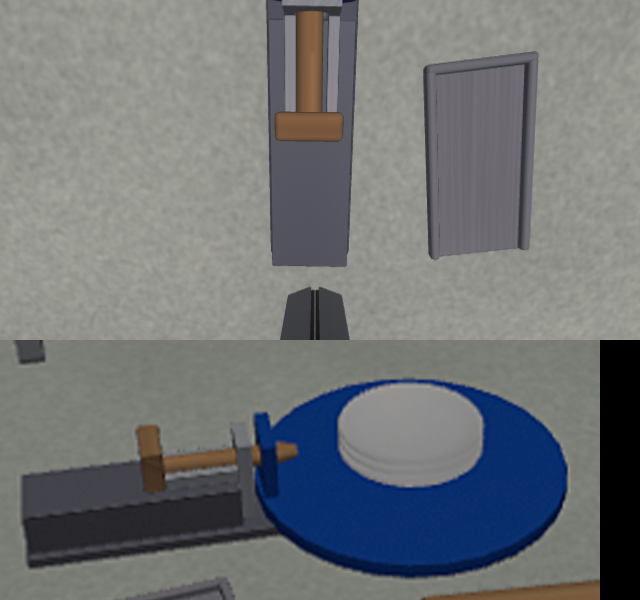

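The pin is through both holes with its nose past the lug. The head is hard against the rail ends and the saucers are stacked. One numeric check, then hand in.

Run:
```python
from h import *
C=cam('wrist',np.load('T5.npy'))
for r in (141,113):
    p=px2w(C,[(309,r)],91)[0,:2]-[529.8,67.6]; print(np.hypot(*p), np.arctan2(p[1],p[0])+np.pi/2)
print(sign_off())
```

```text
229.55611799769852 0.26647008519112303
212.54561752238112 0.26617755555590206
the job is handed in; nothing more can be done
None
```

The turntable is locked: the beech pin is through the keeper and lug with its head against the rail ends. The last camera check put the head front about 2.5 mm from nominal, within the measurement error, and pushing with about 22 N moved it no further. The saucers are still stacked and I handed the job in; the verdict was not reported back.

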